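# Grease a banding-wheel spindle: set the feed, then press the coupler home and hold it

### The arm

A 6-joint arm with a two-finger parallel gripper is mounted at the origin on a cart in front of the work surface, level with it; the furniture and walls round the work are solid. World frame = base frame: x ahead of the robot, y to its left, z up, the work surface at z = 0. Lengths are in mm, angles in degrees, forces in N, time in s.
With the tool pointing down it reaches from about 350 to 850 mm from the base axis. Payload 8.1 kg.
Tool frame: the origin (TCP) lies midway between the tips of the shut fingers; the grasp point (between the pads) lies 19 mm behind it; z points along the fingers, y is the line along which they close (so a half turn about z gives the same grasp; the last joint's range is limited). The gripper opens to 85 mm and grips with 20 to 120 N. Pads are 22 mm wide; open, the fingers measure 114 mm over their backs; the gripper's body (76 mm by 85 mm) begins 54 mm behind the grasp point. The pads swing forward as they close: fully open they stand 13 mm farther back than shut.
Start: joints at [63.174, 7.471, 85.268, -0, 87.261, -4.893], TCP at [224.091, 556.587, 231.292] pointing down, gripper open.
Joint ranges: [-169.43, 169.43], [-51.17, 129.36], [1.28, 143.12], [-76.62, 256.62], [0, 156.53], [-152.29, 152.29]. Speed limits (degrees/s): [136.94, 136.94, 159.86, 180, 180, 180].

### API

Orientations are given as [roll, pitch, yaw] about the fixed x, y, z axes, in that order (R = Rz(yaw) Ry(pitch) Rx(roll)).
In Python, from bench import sense, snapshot, order, finder gives the robot as it stands.
- The arm moves only by the tool send_rows, never from a script. Its argument "steps" is a list of rows, each a list of 2 entries, a list of its own where there are three numbers: the shift along the world's x, y, z in units of 30 mm (1.0 is 30 mm), then the turn, a rotation vector about the world's x, y, z in rad. In form: [[[dx, dy, dz], [wx, wy, wz]], ...]. A call has 1 to 10 rows; each row is the pose to reach, as a shift and turn from the pose commanded when the call began; what a row does not reach only later rows make up. A row lasts 1/8 s, in which the tool goes at most 62.5 mm and 10.7 degrees, less where a joint would pass 70% of its speed; a pose out of reach is approached as far as the arm can. A call with a gripper value outside its range is refused whole. "fingers" is the closure, from 0 (fully open) to 1 (shut), set as the call begins (left out, the last holds). The fingers move at their own pace and stop on an object; "squeeze" is the grip in N (left out, the last holds). Time passes only in rows, so rows that repeat a pose let the fingers close. It gives the time, the measured TCP pose, the force, the opening and the grip force at its end, in the units of the state.
- sense(): the state, without advancing time (a new reading comes with each control period).
- snapshot(name): name is "scene" or "side" or "wrist"; returns a dict with "img" (400x640x3 uint8, red, green, blue), "K" (3x3 intrinsics, pixels), "pose" (4x4, takes a point from camera to world coordinates). Camera axes: x right, y up, looking along -z (the intrinsics and any distortion apply to the point x, -y, -z); pixel columns grow to the right and rows downward; lengths in mm; the calibration is good to about 2 mm. A picture is of the moment at which its call begins. There is no depth.
- order.hand_in(): hands the job in; it is judged then, once.
Trained networks look in the newest picture that a camera, given by its name, has taken for a name from the list of things; names that differ only in an ending like _2 or _b are one class to them, and where a whole thing is asked for, a point or a joint stands for the part that bears it (a point fixed in the world has none). Each returns a list of dicts, best first, with "confidence" (0 to 1); they miss things now and then, are a little off and sometimes report something else, mostly with a low value. They report only what shows in the picture. A call takes as long as a camera call. They do not tell look-alikes from the thing itself.
- finder.find_in(label, camera): "box" ([left, top, width, height] as shares, 0 to 1, of the picture: columns of its width, rows of its height, round what is visible of it).
- finder.trace(label, camera): "mask" (400x640 bool, what is visible of it) and "box" ([left, top, width, height] as shares, 0 to 1, of the picture: columns of its width, rows of its height, round what is visible of it).
- finder.pinpoint(label, camera): "at" ([column, row] as shares, 0 to 1, of the picture: columns of its width, rows of its height: a listed point, or the origin of a listed thing).
The state is a dict: "time": time; "joint_pos": joint angles; "qd": joint speeds; "joint_efforts": joint torques, N m; "tool_pos": TCP position; "tcp_rot": TCP orientation; "ft_force": force on the tool from outside, world axes, zero at the start; "wrist_torque": the same for the moment, N m; "finger_gap": finger opening in mm; "grip_force": force on a finger pad.
Only numpy, scipy, OpenCV 4.12 (cv2) and the standard library are available. Lean on these libraries where they do the work, as an engineer would, in place of code of your own. Each camera call takes 0.05 s, during which the arm holds its last target. There are 200 camera calls.

### The job

The spindle housing of the banding wheel is due for grease. First turn the black bar knob until the gauge pointer it drives lies on the mark, and let go of it; then lift the grease coupler out of its wooden holder and press it squarely, along the nipple's own slant, onto the tilted grease nipple until the brass sleeve snaps down and is fully home. Finish while still gripping the coupler and holding it pressed home against the spring, with the pointer still on the mark and all other things on the table left where they are.

Things in the scene. Friction and masses are not known exactly. Their poses are not given: they have to be found in the camera images.
- housing: Fixed: grey block 74 x 196 mm (x, y), top 48 mm above the table, on a plate 100 x 215 mm; round spindle hub (76 mm high, foot radius 50 mm) behind it at x = +78 mm. Origin: centre of the underside, z up, front (-x) to the robot at yaw 0. At x = 0 stand the bar knob (y = -68 mm), the covered gauge (y = 0, 58 mm across, 11 mm high) and the tilted nipple (y = +68 mm).
- knob_grip (a point): Grip point on the vertical axis of the black bar knob, 78 mm above the table. The bar is 12 mm thick (this frame's y), 34 mm long (its x) and spans heights 59 to 91 mm, on a round foot 33 mm across. The frame turns with the knob; z is up. Slight friction (0.05 N m); it stays where it is left.
- feed_knob (a joint): Knob angle in rad, positive counter-clockwise from above, 0 with the bar along the housing's x; range -1.6 to 1.6. The geared pointer turns the same way, half as far. At the start the knob must be turned counter-clockwise by 0.5 to 1.5 rad.
- pointer_tip (a point): Tip of the thin black gauge pointer, 20 mm from the gauge's centre, under a clear cover. Its frame's x points outward along the pointer (at 0 toward the housing's +x, away from the robot).
- mark (a point): The mark: a small dark block on the dial edge and rim of the gauge, 4.5 mm wide, given at the same radius (20 mm) as the pointer tip; the frame's x points outward through it. It cannot be moved by hand. The pointer is on the mark when the pointer tip is at this point.
- coupler_center (a point): Centre of the loose grease coupler (180 g, 98 mm long). z runs from the mouth (49 mm below) to the top (49 mm above). From the mouth: steel socket 28 mm across, bore 16 mm, 28 mm deep; flange 44 mm across at 40-46 mm; black round grip 26 mm across at 46-98 mm. It starts mouth down, flange on the holder (flange's upper face 56 mm, top 108 mm above the table); lift over 45 mm to free it.
- coupler_mouth (a point): Centre of the coupler's open mouth (lower end), on its axis; axes as for the coupler.
- holder: Fixed wooden block, 66 x 66 mm, 50 mm high, with the hole in which the coupler stands. Origin: centre of the underside.
- nipple_tip (a point): Outermost point, on its axis, of the fixed steel nipple (round head 12 mm across). z points outward along the axis, which leans 0.44 rad from vertical toward the housing's -x (front). 14 mm below the tip along the axis lies the upper face of the brass sleeve (31 mm across) at rest; the coupler goes over the nipple and its rim pushes the sleeve down.
- nipple_sleeve (a joint): How far the brass sleeve is pressed along the axis, m: 0 at rest, 0.0095 home on its stop (coupler mouth then 23.5 mm below the nipple's tip). It resists with about 12 N at first, then gives way with a snap: the resistance falls to about 5 N near the end of the travel, where the stop is felt. It springs back when let go.
- wax_block: Bystander: dark red wax block 38 x 62 x 22 mm, loose; leave alone. Origin: centre of the underside.
- sherd_a: Bystander: potsherd 47 x 62 x 12 mm, loose; leave alone. Origin: centre of the underside.
- sherd_b: Bystander: potsherd 44 x 86 x 16 mm, loose; leave alone. Origin: centre of the underside.
- loupe: Bystander: black loupe 35 mm across, 34 mm high, loose; leave alone. Origin: centre of the underside.
- tweezers: Bystander: steel tweezers 15 x 122 x 6 mm, loose; leave alone. Origin: centre of the underside.
- scale_bar: Bystander: black and white scale bar 22 x 110 x 9 mm, loose; leave alone. Origin: centre of the underside.
Not all that is in view belongs to the job. What is shaped like the holder but purple is not meant.

How it is judged (in metres and radians):
On the way, in this order (a step that is already met when the one before it is completed fails the run):
1. the pointer is on the mark and the knob is let go (distance between pointer_tip and mark below 0.003 m and contact force between the fingers and housing below 0.1 N), for 0.3 s.
2. the coupler is lifted clear of its holder (height (world z) of coupler_mouth above 0.055 m and contact force between the fingers and coupler above 1 N), for 0.1 s.
3. the coupler, square on the nipple, has snapped the sleeve home (value of joint nipple_sleeve above 0.0075 m and angle between the z axis of coupler_mouth and the z axis of nipple_tip, either way round below 0.1 rad), for 0.2 s.
At the end, for the whole second after the job is handed in: Pointer tip within 3 mm of the mark; sleeve down more than 7.5 of 9.5 mm; coupler within 0.1 rad of the nipple's axis, its mouth within 3.5 mm of it; coupler pushing on the nipple with over 2.5 N and gripped with over 2 N, off its holder (all of step 3 and distance between pointer_tip and mark below 0.003 m and x of coupler_mouth in the frame of nipple_tip between -0.0035 and 0.0035 m and y of coupler_mouth in the frame of nipple_tip between -0.0035 and 0.0035 m and contact force between coupler and housing above 2.5 N and contact force between the fingers and coupler above 2 N and contact force between coupler and holder below 0.1 N); the arm keeps its last pose, push and grip.
It fails at once if a bystander is moved by more than 25 mm (distance of any of wax_block, sherd_a, sherd_b, loupe, tweezers, scale_bar from where it was at the start of the episode above 0.025 m).
It also fails if it takes over 48 s, if anything falls off the work surface, if the arm or the gripper's body presses on something with over 40 N, if the wrist force passes 120 N, or if a joint passes its speed limit or range.

## Working session

There is one attempt and no reset: what is moved stays moved. The work goes in short steps, Python scripts to look and compute and a tool call to move; the robot and the scene stay as the last step left them, time stands still between calls to the robot, and variables do not carry over. Pictures are saved under pics/ and viewed, at most 10 in all, crops included, and the job is handed in when it is done.

Besides the shell and the picture viewer there is one more tool, called after ">>>" as name(argument=value, ...) on one line, values as JSON. send_rows: Moves the arm, as the interface text tells. Its arguments: {"type":"object","properties":{"steps":{"type":"array"},"fingers":{"type":"number"},"squeeze":{"type":"number"}},"required":["steps"]}

```bash
mkdir -p pics; ls; python3 - <<'E'
from bench import sense, snapshot, order, finder
import cv2,numpy as np
s=sense();print(s)
for c in ["scene","side","wrist"]:
    d=snapshot(c);cv2.imwrite(f"pics/{c}0.png",d["img"][:,:,::-1]);print(c,d["K"].tolist(),np.round(d["pose"],3).tolist(), [k for k in d])
    for l in ["housing","knob_grip","pointer_tip","mark","coupler_center","coupler_mouth","holder","nipple_tip"]:
        print(l,[(np.round(np.array(r["at"])*[640,400],1).tolist(),round(r["confidence"],2)) for r in finder.pinpoint(l,c)[:3]])
a=[cv2.imread(f"pics/{c}0.png") for c in ["scene","side"]]
cv2.imwrite("pics/m0.png",cv2.resize(np.vstack(a),None,fx=.75,fy=.75,interpolation=cv2.INTER_AREA))
E
```

```text
pics
{'time': 0.0, 'joint_pos': array([ 6.31742405e+01,  7.51637007e+00,  8.53315174e+01,  1.51048126e-04,
        8.72605577e+01, -4.89288595e+00]), 'qd': array([-0.00911254,  0.04001687, -0.01573595,  0.05919207,  0.03953829,
        0.00239598]), 'joint_efforts': array([-1.82166226e-03, -5.69415450e+01, -5.00544298e+01, -4.16120429e-04,
        1.52724527e-02,  2.69598637e-07]), 'tool_pos': array([223.83415544, 556.0792246 , 230.20982125]), 'tcp_rot': array([-1.79891963e+02, -9.39994507e-03,  1.58067110e+02]), 'ft_force': array([ 0.26228632, -0.96046005,  0.0281982 ]), 'wrist_torque': array([-0.02073559, -0.04088299, -0.00316302]), 'grip_force': 0.0, 'finger_gap': 85.12816814290915}
scene [[392.1254738466534, 0.0, 320.0631104839705], [0.0, 392.1254738466534, 200.97312243702345], [0.0, 0.0, 1.0]] [[-0.739, 0.362, -0.568, -65.201], [-0.673, -0.412, 0.614, 699.684], [-0.012, 0.836, 0.548, 658.699], [0.0, 0.0, 0.0, 1.0]] ['img', 'K', 'pose']
housing [([291.0, 236.2], 0.9)]
knob_grip [([308.1, 197.8], 0.58)]
pointer_tip []
mark []
coupler_center []
coupler_mouth []
holder [([363.2, 274
[... 390 characters left out ...]
0.44), ([242.0, 335.2], 0.4)]
pointer_tip [([224.5, 286.4], 0.24)]
mark [([294.9, 245.6], 0.33)]
coupler_center [([308.7, 323.9], 0.94)]
coupler_mouth [([315.1, 336.4], 0.62)]
holder [([397.3, 249.0], 0.65), ([312.1, 341.8], 0.55)]
nipple_tip [([299.2, 245.1], 0.88), ([381.1, 321.5], 0.7), ([295.3, 205.0], 0.55)]
wrist [[288.40095322399867, 0.0, 324.9565392343126], [0.0, 288.40095322399867, 194.46612205607138], [0.0, 0.0, 1.0]] [[0.374, -0.894, -0.247, 162.086], [0.928, 0.36, 0.1, 581.976], [-0.001, -0.266, 0.964, 373.809], [0.0, 0.0, 0.0, 1.0]] ['img', 'K', 'pose']
housing []
knob_grip []
pointer_tip [([216.8, 318.9], 0.74)]
mark []
coupler_center []
coupler_mouth []
holder []
nipple_tip []
```

View pics/m0.png

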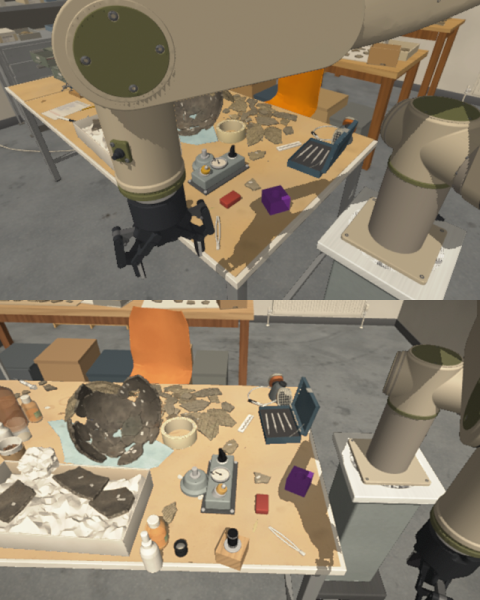

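The side view (640x400) shows the knob at about (295,205), the gauge at (290,233), the hub at (258,243) and the coupler in its wooden holder at (309,325). The purple block at (398,245) is the decoy. I'll enlarge this view.

```bash
cat > h.py <<'E'
from bench import sense, snapshot, order, finder
import cv2,numpy as np
from scipy.spatial.transform import Rotation as Rn
def ray(d,uv):
    x=np.linalg.solve(d["K"],[uv[0],uv[1],1]); P=np.array(d["pose"])
    return P[:3,3],P[:3,:3]@[x[0],-x[1],-x[2]]
def at_z(d,uv,z):
    o,r=ray(d,uv); return o+r*(z-o[2])/r[2]
def proj(d,p):
    P=np.array(d["pose"]); c=P[:3,:3].T@(np.asarray(p,float)-P[:3,3]); v=d["K"]@[c[0],-c[1],-c[2]]
    return v[:2]/v[2]
E
python3 - <<'E'
from h import *
d=snapshot("side")
im=d["img"][:,:,::-1][190:390,220:420]
cv2.imwrite("pics/s1.png",cv2.resize(im,None,fx=3,fy=3,interpolation=cv2.INTER_CUBIC))
for l in ["housing","holder","coupler_center","wax_block","sherd_a","loupe","tweezers","scale_bar","knob_grip"]:
    print(l,[(np.round(np.array(r["box"])*[640,400,640,400],1).tolist(),round(r["confidence"],2)) for r in finder.find_in(l,"side")[:3]])
print(at_z(d,[308.7,323.9],59),at_z(d,[294.2,244.4],0),at_z(d,[293.5,203.2],78),at_z(d,[312.1,341.8],0))
E
```

```text
housing [([240.6, 195.5, 77.0, 90.6], 0.68)]
holder [([381.1, 220.9, 37.0, 42.1], 0.93), ([287.4, 309.1, 44.3, 52.6], 0.73)]
coupler_center [([298.3, 304.3, 24.7, 34.0], 0.86), ([289.3, 198.2, 11.7, 18.6], 0.31)]
wax_block [([340.4, 256.1, 16.9, 28.4], 0.7)]
sherd_a [([216.8, 269.4, 16.3, 27.6], 0.7), ([341.4, 228.8, 21.7, 12.9], 0.51)]
loupe [([231.5, 317.4, 19.1, 23.7], 0.69)]
tweezers [([359.9, 301.0, 45.6, 41.2], 0.77), ([342.4, 228.3, 20.3, 15.7], 0.69)]
scale_bar [([316.3, 150.4, 26.2, 28.4], 0.76), ([341.0, 229.6, 20.3, 12.4], 0.29)]
knob_grip [([289.0, 195.5, 16.9, 24.5], 0.52), ([288.0, 310.2, 43.5, 51.5], 0.44)]
[523.17930126 367.0260474   59.        ] [564.92046556 118.34191405   0.        ] [568.63112127  57.343437    78.        ] [516.06630132 370.22265638   0.        ]
```

View pics/s1.png

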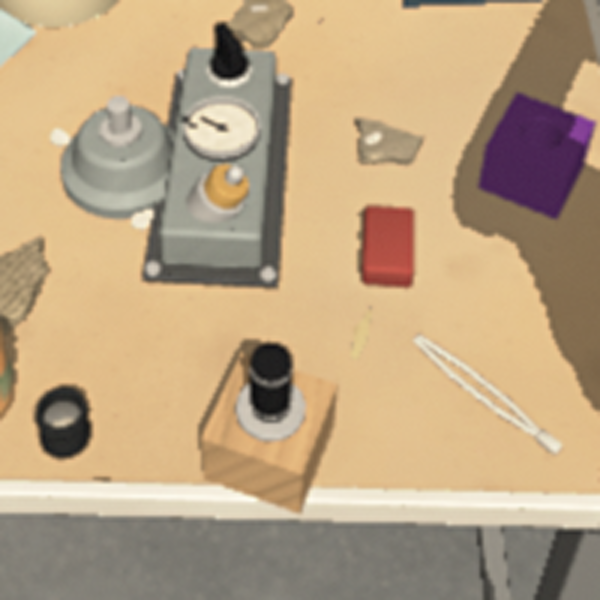

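The enlarged crop shows the housing with a small yaw and the gauge centre near crop (222,128). The nipple is at (230,180), the knob at (228,60) and the coupler at (270,380). Next I'll work out the housing pose.

```bash
python3 - <<'E'
from h import *
from scipy.optimize import least_squares
d=snapshot("side")
f=lambda p:np.array([220+p[0]/3,190+p[1]/3])
obs=[((180,75),(50,-107.5,6)),((288,80),(-50,-107.5,6)),((275,283),(-50,107.5,3)),((145,279),(50,107.5,3)),((222,128),(0,0,59)),((230,62),(0,-68,65)),((272,52),(-37,-98,48)),((262,240),(-37,98,48)),((163,235),(37,98,48))]
def res(q):
    c,s=np.cos(q[2]),np.sin(q[2])
    return np.concatenate([proj(d,[q[0]+c*b[0]-s*b[1],q[1]+s*b[0]+c*b[1],b[2]])-f(a) for a,b in obs])
r=least_squares(res,[565,118,0],loss="soft_l1")
print(r.x,np.round(r.fun.reshape(-1,2),1).tolist(),np.degrees(r.x[2]))
# coupler: top centre z=108, flange centre z=56
print(at_z(d,f((270,360)),108),at_z(d,f((271,408)),56), at_z(d,f((272,352)),108))
print(sense()['tcp_rot'],sense()['tool_pos'])
E
```

```text
[ 5.63715386e+02  1.33041776e+02 -2.37530649e-02] [[-1.9, -0.2], [1.2, -0.3], [1.7, 2.3], [-0.8, 1.6], [-0.1, -0.7], [-0.5, -1.2], [1.5, -0.6], [0.4, -0.1], [-1.4, 0.0]] -1.3609503703690056
[521.11819028 368.93494402 108.        ] [520.04061443 369.51101427  56.        ] [520.07457157 363.38748561 108.        ]
[-1.79999368e+02 -6.37150823e-04  1.58068831e+02] [224.07000937 556.595735   231.28981768]
```

>>> send_rows(steps=[[[2.4,-2.7,0],[0,0,0.08]],[[4.3,-4.8,0],[0,0,0.16]],[[5.7,-6.4,0],[0,0,0.24]],[[7.1,-8,-0.2],[0,0,0.32]],[[8.5,-9.5,-0.4],[0,0,0.36]],[[9.9,-11,-0.6],[0,0,0.36]],[[11.3,-12.6,-0.8],[0,0,0.36]],[[12.7,-14.1,-1],[0,0,0.36]],[[12.7,-14.1,-1],[0,0,0.36]],[[12.7,-14.1,-1],[0,0,0.36]]], fingers=0, squeeze=60)

```text
time: 3.15
tool_pos: [606.8, 129.8, 200.3]
tcp_rot: [-179.9, -0.0, 178.4]
ft_force: [-0.0, 0.5, -0.2]
finger_gap: 85.5
grip_force: 0.0
```

```bash
python3 - <<'E'
from h import *
d=snapshot("wrist");cv2.imwrite("pics/w1.png",d["img"][:,:,::-1]);np.save("w1.npy",d,allow_pickle=True)
cv2.imwrite("pics/w1b.png",cv2.resize(d["img"][:,:,::-1],(800,500),interpolation=cv2.INTER_CUBIC))
s=sense();print(s['time'],s['tool_pos'],s['tcp_rot'],np.round(d['pose'],3).tolist())
for l in ["housing","knob_grip","pointer_tip","mark","nipple_tip"]:
    print(l,[(np.round(np.array(r["at"])*[640,400],1).tolist(),round(r["confidence"],2)) for r in finder.pinpoint(l,"wrist")[:3]])
hp=[563.7,133,0]
for p in [(563,133,59),(563,65,91),(563,201,60)]: print(proj(d,p))
E
```

```text
3.2 [606.31203371 130.81601237 200.44643767] [-1.79967227e+02 -4.71863281e-02  1.78488232e+02] [[0.027, -0.964, -0.265, 540.028], [1.0, 0.026, 0.009, 131.879], [-0.002, -0.265, 0.964, 342.802], [0.0, 0.0, 0.0, 1.0]]
housing [([324.2, 141.7], 0.59)]
knob_grip [([254.2, 143.0], 0.81)]
pointer_tip [([315.2, 161.2], 0.39)]
mark [([325.5, 167.0], 0.48)]
nipple_tip [([404.8, 126.5], 0.88)]
[327.22438147 139.58612298]
[248.85172991 144.78635827]
[397.71690278 137.72772977]
```

View pics/w1b.png

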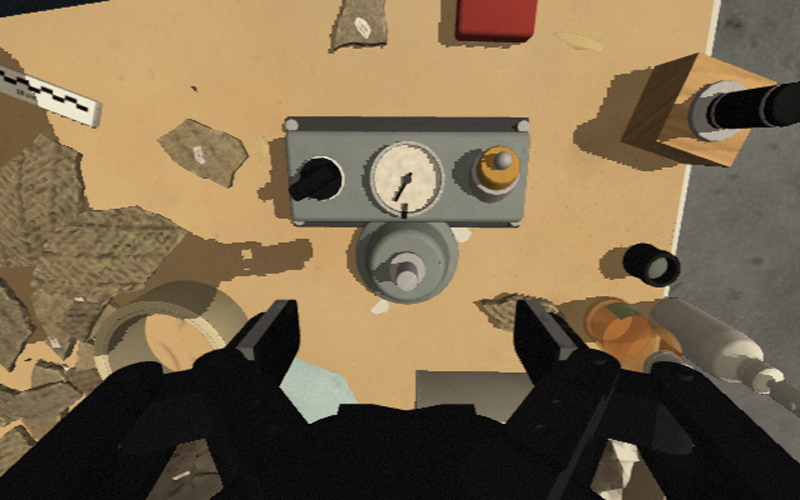

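The wrist view (scaled 1.25x) shows the gauge at (405,178). The pointer points down-left to (396,202) and the mark is at (404,211). The knob bar lies lower-left at about (318,178), and the nipple is at (503,160). I'll take finer measurements here.

```bash
python3 - <<'E'
from h import *
d=np.load("w1.npy",allow_pickle=True).item()
im=d["img"][85:190,220:430][:,:,::-1]
cv2.imwrite("pics/w1c.png",cv2.resize(im,None,fx=3.8,fy=3.8,interpolation=cv2.INTER_CUBIC))
E
```

```text
(no output)
```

View pics/w1c.png

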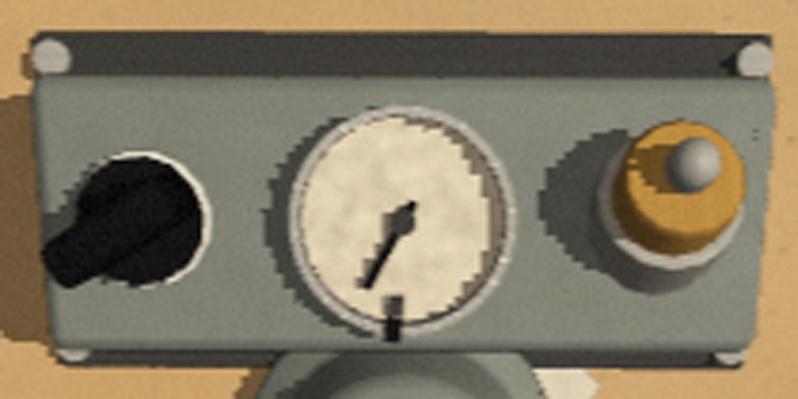

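```bash
python3 - <<'E'
from h import *
from scipy.optimize import least_squares
d=np.load("w1.npy",allow_pickle=True).item()
f=lambda p:np.array([220+(p[0]+.5)/3.8-.5,85+(p[1]+.5)/3.8-.5])
obs=[((37,80),(-37,-98,48)),((770,82),(-37,98,48)),((748,347),(37,98,48)),((52,350),(37,-98,48)),((403,218),(0,0,59)),((35,35),(-50,-107.5,6)),((772,36),(-50,107.5,6)),((143,219),(0,-68,52))]
def res(q):
    c,s=np.cos(q[2]),np.sin(q[2])
    return np.concatenate([proj(d,[q[0]+c*b[0]-s*b[1],q[1]+s*b[0]+c*b[1],b[2]])-f(a) for a,b in obs])
r=least_squares(res,[565,130,0],loss="soft_l1");q=r.x
print(q,np.round(r.fun.reshape(-1,2),1).tolist(),np.degrees(q[2]))
c,s=np.cos(q[2]),np.sin(q[2])
W=lambda b:np.array([q[0]+c*b[0]-s*b[1],q[1]+s*b[0]+c*b[1],b[2]])
G=at_z(d,f((401,222)),55)[:2]; ang=lambda p,z:np.degrees(np.arctan2(*(at_z(d,f(p),z)[:2]-G)[::-1]))-np.degrees(q[2])
print(W((0,0,0)),G,"ptr",ang((367,287),55),"mark",ang((393,304),54),ang((393,317),56))
print(np.linalg.norm(at_z(d,f((367,287)),55)[:2]-G))
print("knob",W((0,-68,78)),"nip base",W((0,68,48)))
# nipple tip: on line a distance t out of plane y=68
o,rr=ray(d,f((693,163)))
n=np.array([c,s,0]);yv=np.array([-s,c,0])
t=np.dot(W((0,68,0))-o,yv)/np.dot(rr,yv);print("tip by plane",o+rr*t)
for z in(70,80,90,100):print(at_z(d,f((693,163)),z))
# side cam coupler & nipple
E
```

```text
[ 5.66968985e+02  1.31297641e+02 -3.08122584e-02] [[-4.0, -1.7], [3.9, -1.5], [2.8, 3.0], [-1.7, 1.5], [-0.1, 1.8], [-0.4, -0.8], [0.3, -0.3], [0.1, 0.6]] -1.765412364568519
[566.96898512 131.29764148   0.        ] [566.6381366  130.89274369] ptr -27.670197282654257 mark -5.402065519214218 -4.672379756915877
19.176013564660014
knob [564.87408307  63.32991836  78.        ] nip base [569.06388718 199.26536459  48.        ]
tip by plane [552.59225614 199.77305342  79.1690154 ]
[553.02921884 202.13436098  70.        ]
[552.55265437 199.55904896  80.        ]
[552.07608991 196.98373693  90.        ]
[551.59952544 194.4084249  100.        ]
```

>>> send_rows(steps=[[[-0.3,-0.5,-0.4],[0,0,-0.17]],[[-0.6,-1,-0.8],[0,0,-0.34]],[[-0.9,-1.5,-1.2],[0,0,-0.51]],[[-1.1,-2,-1.6],[0,0,-0.68]],[[-1.34,-2.35,-2],[0,0,-0.85]],[[-1.34,-2.35,-2.3],[0,0,-0.975]],[[-1.34,-2.35,-2.37],[0,0,-0.975]],[[-1.34,-2.35,-2.37],[0,0,-0.975]]], fingers=0.5)

```text
time: 4.45
tool_pos: [564.8, 63.9, 130.6]
tcp_rot: [180.0, 0.0, 123.1]
ft_force: [0.6, -0.3, 0.3]
finger_gap: 42.8
grip_force: 0.0
```

```bash
python3 - <<'E'
from h import *
d=snapshot("wrist");np.save("w2.npy",d,allow_pickle=True)
s=sense();print(s['time'],s['tool_pos'],s['tcp_rot'],s['finger_gap'])
print(proj(d,(564.8,63.2,91)),[(np.array(r["at"])*[640,400],r["confidence"]) for r in finder.pinpoint("knob_grip","wrist")])
im=d["img"][:,:,::-1].copy()
cv2.imwrite("pics/w2.png",im[100:400,120:520])
E
```

```text
4.5 [565.09527555  63.76180915 130.84846809] [1.79954049e+02 2.65597573e-02 1.23024915e+02] 42.68747305482566
[323.60681038 219.47806358] [(array([325.888, 213.8  ]), 0.56), (array([567.424, 110.   ]), 0.17)]
```

View pics/w2.png

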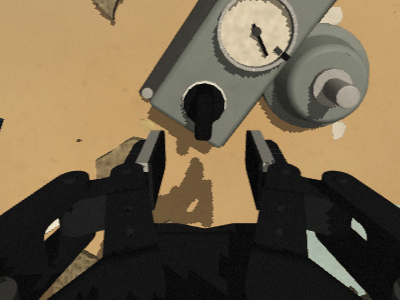

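The bar points straight down the image at crop (204,110), midway between the fingers, so the tool is aligned and I can descend and grip.

>>> send_rows(steps=[[[0,0,-1.2],[0,0,0]],[[0,0,-2.2],[0,0,0]],[[0,0,-2.2],[0,0,0]]])

```text
time: 4.92
tool_pos: [562.7, 63.2, 61.9]
tcp_rot: [-179.8, -0.2, 122.9]
ft_force: [-1.0, -0.1, 0.5]
finger_gap: 42.8
grip_force: 0.0
```

>>> send_rows(steps=[[[0,0,0],[0,0,0]],[[0,0,0],[0,0,0]],[[0,0,0],[0,0,0]],[[0,0,0],[0,0,0]]], fingers=1, squeeze=30)

```text
time: 5.42
tool_pos: [565.2, 62.1, 66.4]
tcp_rot: [-180.0, 0.1, 122.8]
ft_force: [-7.8, -5.5, 7.9]
finger_gap: 11.2
grip_force: 32.1
```

>>> send_rows(steps=[[[0,0,0],[0,0,0.16]],[[0,0,0],[0,0,0.32]],[[0,0,0],[0,0,0.48]],[[0,0,0],[0,0,0.64]],[[0,0,0],[0,0,0.77]],[[0,0,0],[0,0,0.77]],[[0,0,0],[0,0,0.77]]])

```text
time: 6.3
tool_pos: [565.8, 63.0, 66.4]
tcp_rot: [180.0, 0.1, 166.9]
ft_force: [-4.4, -1.1, 7.1]
finger_gap: 11.7
grip_force: 31.9
```

```bash
python3 - <<'E'
from h import *
d=snapshot("wrist");np.save("w3.npy",d,allow_pickle=True)
s=sense();print(s['time'],s['tool_pos'],s['tcp_rot'],s['finger_gap'],s['ft_force'],s['wrist_torque'],s['grip_force'])
u=proj(d,(566.7,131,55));print(u)
x,y=u.astype(int);x0=max(x-50,0);y0=max(y-40,0);print(x0,y0)
im=d["img"][y0:y0+80,x0:x0+100,::-1]
cv2.imwrite("pics/w3.png",cv2.resize(im,None,fx=6,fy=6,interpolation=cv2.INTER_CUBIC))
E
```

```text
6.35 [565.76055633  63.05180316  66.40030761] [1.79981393e+02 1.07836799e-01 1.66882365e+02] 11.238806486443325 [-5.64787267 -0.85782428  6.07490911] [-0.03523702  0.76557496  0.05316895] 31.94642722606659
[442.66215514 211.48477748]
392 171
```

View pics/w3.png

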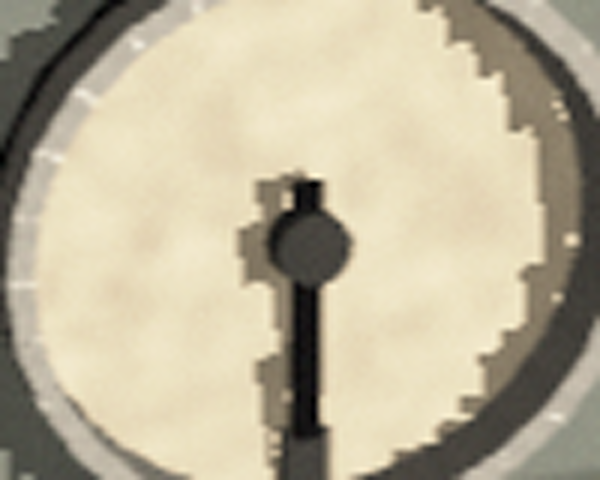

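The pointer tip at (305,435) lies on the centre of the mark at (303,455), an offset of about 0.2 mm. Next I'll open the fingers and lift.

>>> send_rows(steps=[[[0,0,0],[0,0,0]],[[0,0,0],[0,0,0]],[[0,0,0],[0,0,0]],[[0,0,1],[0,0,0]],[[0,0,3],[0,0,0]],[[0,0,4],[0,0,0]],[[0,0,4],[0,0,0]],[[0,0,4],[0,0,0]]], fingers=0.45)

```text
time: 7.35
tool_pos: [564.4, 63.1, 183.2]
tcp_rot: [-180.0, -0.1, 166.9]
ft_force: [0.4, 0.3, -0.5]
finger_gap: 46.8
grip_force: 0.0
```

```bash
python3 - <<'E'
from h import *
s=sense();print(s['time'],s['tool_pos'],s['tcp_rot'],s['finger_gap'],s['ft_force'])
d=snapshot("wrist")
u=proj(d,(566.7,131,55));print(u)
x,y=u.astype(int);x0=max(x-40,0);y0=max(y-40,0)
a=cv2.resize(d["img"][y0:y0+80,x0:x0+80,::-1],(480,480),interpolation=cv2.INTER_CUBIC)
S=snapshot("side");b=cv2.resize(S["img"][295:375,270:350,::-1],(480,480),interpolation=cv2.INTER_CUBIC)
cv2.imwrite("pics/w4.png",cv2.resize(np.hstack([a,b]),(800,400)))
for c,D in(("side",S),("scene",snapshot("scene"))):
  for l,z in(("coupler_center",59),("holder",0),("nipple_tip",79)):
    print(c,l,[(np.array(r["at"])*[640,400],round(r["confidence"],2),at_z(D,np.array(r["at"])*[640,400],z)) for r in finder.pinpoint(l,c)[:3]])
E
```

```text
7.35 [564.38554072  63.08926752 183.15945326] [-1.79984160e+02 -7.00218056e-02  1.66943656e+02] 46.75698935007958 [ 0.39754333  0.31426266 -0.52286171]
[394.8032521  173.51257409]
side coupler_center [(array([328.384, 162.92 ]), 0.7, array([ 483.92849439, -129.05321772,   59.        ])), (array([311.488, 326.88 ]), 0.65, array([517.83190855, 373.07752946,  59.        ]))]
side holder [(array([399.616, 247.92 ]), 0.9, array([ 3.12617926e+02,  1.21230986e+02, -1.13686838e-13]))]
side nipple_tip [(array([299.008, 245.8  ]), 0.81, array([549.22053725, 192.22637526,  79.        ]))]
scene coupler_center [(array([227.072, 270.12 ]), 0.61, array([522.83897748, 369.2237147 ,  59.        ]))]
scene holder [(array([367.168, 275.2  ]), 0.97, array([316.74046341, 125.67152644,   0.        ])), (array([230.272, 287.   ]), 0.89, array([529.18650886, 365.75524522,   0.        ]))]
scene nipple_tip [(array([276.928, 223.8  ]), 0.59, array([546.13148292, 197.39042586,  79.        ]))]
```

View pics/w4.png

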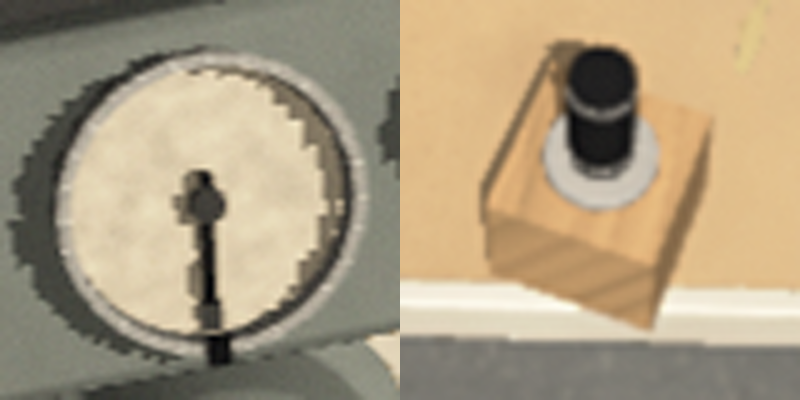

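The pointer (tip at (210,305) in the left half) stays on the mark after release. The coupler's top is at (602,78) and its flange at (600,155) in the right half, which puts it at about (521,369). I'll move above it.

>>> send_rows(steps=[[[-0.2,1.2,0.3],[0,0,0.03]],[[-0.4,3,0.5],[0,0,0.07]],[[-0.7,4.9,0.5],[0,0,0.1]],[[-1,6.7,0.5],[0,0,0.15]],[[-1.2,8.5,0.5],[0,0,0.2]],[[-1.45,10.2,0.3],[0,0,0.2]],[[-1.45,10.2,0.3],[0,0,0.2]],[[-1.45,10.2,0.3],[0,0,0.2]]], fingers=0.4)

```text
time: 8.8
tool_pos: [521.3, 368.9, 192.9]
tcp_rot: [-180.0, -0.0, 178.4]
ft_force: [0.6, 0.6, 0.3]
finger_gap: 50.9
grip_force: 0.0
```

```bash
python3 - <<'E'
from h import *
s=sense();print(s['time'],s['tool_pos'],s['tcp_rot'],s['finger_gap'],s['ft_force'])
d=snapshot("wrist")
print([(np.array(r["at"])*[640,400],r["confidence"]) for r in finder.pinpoint("coupler_center","wrist")])
print(proj(d,(521,369,108)),proj(d,(521,369,56)),proj(d,(521,369,59)))
cv2.imwrite("pics/w5.png",d["img"][50:350,120:520,::-1])
E
```

```text
8.8 [521.30648387 368.89582568 192.89752547] [-1.79958200e+02 -1.24858737e-02  1.78445618e+02] 50.90101331979019 [0.554252   0.5765741  0.29772568]
[(array([322.816, 188.52 ]), 0.72)]
[325.16300581 198.97898608] [325.19476661 184.29958189] [325.19323885 185.00569293]
```

View pics/w5.png

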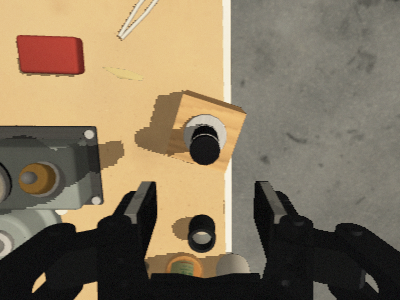

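The coupler top is at crop (205,149), i.e. (325,199) in the full image, matching the projected estimate. Next I'll descend, close the fingers and lift.

>>> send_rows(steps=[[[0,0,-1.2],[0,0,0]],[[0,0,-2.6],[0,0,0]],[[0,0,-3.6],[0,0,0]],[[0,0,-4.2],[0,0,0]],[[0,0,-4.2],[0,0,0]],[[0,0,-4.2],[0,0,0]]])

```text
time: 9.65
tool_pos: [522.6, 369.4, 69.1]
tcp_rot: [179.9, 0.1, 178.4]
ft_force: [0.0, 0.1, 0.4]
finger_gap: 51.0
grip_force: 0.0
```

>>> send_rows(steps=[[[0,0,0],[0,0,0]],[[0,0,0],[0,0,0]],[[0,0,0],[0,0,0]],[[0,0,0],[0,0,0]]], fingers=1, squeeze=80)

```text
time: 10.15
tool_pos: [522.5, 369.8, 69.2]
tcp_rot: [179.9, 0.2, 178.4]
ft_force: [-0.5, -0.4, 5.0]
finger_gap: 24.5
grip_force: 78.3
```

>>> send_rows(steps=[[[0,0,1],[0,0,0]],[[0,0,2.4],[0,0,0]],[[0,0,3.7],[0,0,0]],[[0,-1,4],[0,-0.1,0]],[[-0.1,-2.6,4],[-0.006,-0.24,0]],[[-0.2,-4.2,4],[-0.01,-0.38,0]],[[-0.3,-5.6,4],[-0.013,-0.44,0]],[[-0.3,-5.6,4],[-0.013,-0.44,0]],[[-0.3,-5.6,4],[-0.013,-0.44,0]],[[-0.3,-5.6,4],[-0.013,-0.44,0]]])

```text
time: 11.4
tool_pos: [513.2, 202.1, 188.1]
tcp_rot: [180.0, 25.3, 178.4]
ft_force: [-0.4, 1.1, -1.6]
finger_gap: 23.9
grip_force: 79.4
```

```bash
python3 - <<'E'
from h import *
s=sense();print(s['time'],s['tool_pos'],s['tcp_rot'],s['finger_gap'],s['ft_force'],s['grip_force'])
R=Rn.from_euler("xyz",s['tcp_rot'],degrees=True).as_matrix();print("tool z",R[:,2])
ds={c:snapshot(c) for c in("side","scene","wrist")}
w1=np.load("w1.npy",allow_pickle=True).item()
def tri(L):
    A=0;b=0
    for d,uv in L:
        o,r=ray(d,uv);r=r/np.linalg.norm(r);M=np.eye(3)-np.outer(r,r);A=A+M;b=b+M@o
    p=np.linalg.solve(A,b);return p,[np.round(proj(d,p)-uv,1).tolist() for d,uv in L]
print("tip",tri([(w1,(402.3,127.8)),(ds["side"],(299.0,245.5))]),tri([(w1,(402.3,127.8)),(ds["side"],(299.0,245.5)),(ds["scene"],(276.3,223.5))]))
for c,D in ds.items():
  for l in("coupler_center","coupler_mouth","nipple_tip"):
    print(c,l,[(np.round(np.array(r["at"])*[640,400],1),round(r["confidence"],2)) for r in finder.pinpoint(l,c)[:2]], )
m=s['tool_pos']-59*R[:,2]*-1
for c,D in ds.items(): print(c,"pred mouth",proj(D,m),"center",proj(D,m-49*R[:,2]))
u=proj(ds["side"],m).astype(int)
a=cv2.resize(ds["side"]["img"][190:270,250:350,::-1],(800,640)[:2],interpolation=cv2.INTER_CUBIC)[:560]
cv2.imwrite("pics/w6.png",a);np.save("d6.npy",ds,allow_pickle=True)
E
```

```text
11.4 [513.15828779 202.08814469 188.14410265] [179.99746774  25.25851955 178.43067566] 23.921565355411886 [-0.42875721  1.0552471  -1.64723976] 79.42665338516235
tool z [ 0.42654438 -0.01164171 -0.90439171]
tip (array([550.68190832, 198.08588499,  86.66762937]), [[0.1, -2.1], [-0.8, -0.0]]) (array([549.87650116, 197.494521  ,  81.72266366]), [[-2.0, -3.2], [-0.4, 1.3], [-0.5, -1.2]])
side coupler_center [(array([315.9, 215.7]), 0.98)]
side coupler_mouth [(array([310.4, 229.8]), 0.63)]
side nipple_tip [(array([296.5, 245.1]), 0.57), (array([293.6, 245.8]), 0.19)]
scene coupler_center [(array([280.3, 195.2]), 0.58)]
scene coupler_mouth [(array([280.5, 206.4]), 0.63)]
scene nipple_tip [(array([277.3, 223.2]), 0.59)]
wrist coupler_center [(array([324. , 237.3]), 0.67)]
wrist coupler_mouth [(array([327.3, 209. ]), 0.68)]
wrist nipple_tip [(array([327.4, 183.7]), 0.86)]
side pred mouth [303.90052575 231.04983097] center [314.5082139  215.93559851]
scene pred mouth [276.20970407 207.04329738] center [280.77029566 194.53001975]
wrist pred mouth [325.10203101 210.28995109] center [325.06678026 237.6778251 ]
```

View pics/w6.png

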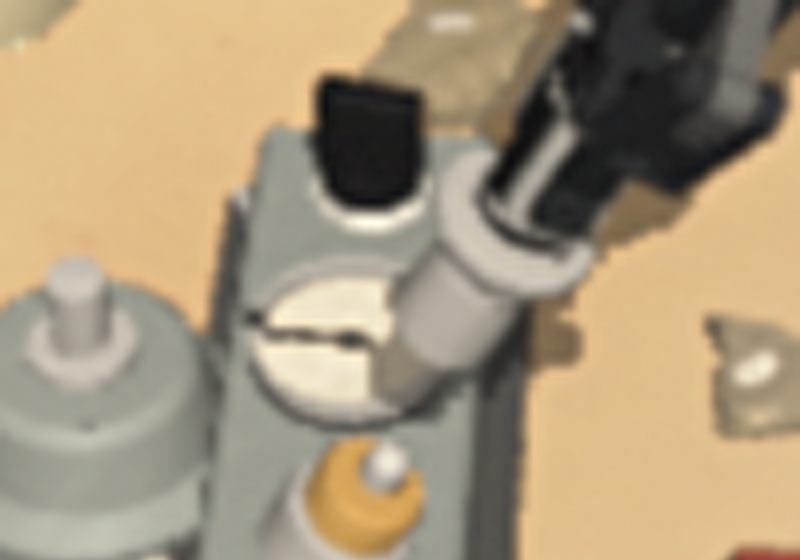

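The side view shows the coupler held tilted, with its mouth near (405,360). The nipple ball centre is at (387,463), i.e. (298.3,247.8) in the full image. I'll measure the ball centre numerically in all views.

```bash
cat > tri.py <<'E'
from h import *
def tri(L):
    A=0;b=0
    for d,uv in L:
        o,r=ray(d,uv);r=r/np.linalg.norm(r);M=np.eye(3)-np.outer(r,r);A=A+M;b=b+M@o
    p=np.linalg.solve(A,b);return np.round(p,1),[np.round(proj(d,p)-uv,1).tolist() for d,uv in L]
def ball(d,guess,rad=22):
    x,y=np.round(guess).astype(int);y0=max(y-rad,0);x0=x-rad
    im=np.ascontiguousarray(d["img"][y0:y+rad,x0:x+rad]);h=cv2.cvtColor(im,cv2.COLOR_RGB2HSV).astype(int)
    br=((h[...,0]>12)&(h[...,0]<24)&(h[...,1]>150)).astype(np.uint8)
    n,lab,st,ce=cv2.connectedComponentsWithStats(br)
    if n<2:return None
    k=1+np.argmax(st[1:,4]);pts=cv2.findNonZero((lab==k).astype(np.uint8));hull=cv2.convexHull(pts)
    m=np.zeros_like(br);cv2.fillConvexPoly(m,cv2.convexHull(pts),1)
    g=((h[...,1]<90)&(cv2.dilate(m,np.ones((5,5)))>0)).astype(np.uint8)
    n2,l2,s2,c2=cv2.connectedComponentsWithStats(g)
    o=[(np.round(c2[i]+[x0,y0],1).tolist(),s2[i].tolist()[2:]) for i in range(1,n2) if s2[i,4]>8]
    return "brass",(st[k][:2]+[x0,y0]).tolist(),st[k][2:].tolist(),"grey",o
E
python3 - <<'E'
from tri import *
ds=np.load("d6.npy",allow_pickle=True).item();w1=np.load("w1.npy",allow_pickle=True).item()
print("w1",ball(w1,(402,130)))
print("side",ball(ds["side"],(298,248),14))
print("wrist",ball(ds["wrist"],(327,180)))
print("scene",ball(ds["scene"],(277,225),14))
print(tri([(w1,(402.3,127.8)),(ds["side"],(298.2,247.6))]))
x=ds["wrist"]["img"][100:250,240:420,::-1]
cv2.imwrite("pics/w7.png",cv2.resize(x,None,fx=4,fy=4,interpolation=cv2.INTER_CUBIC))
E
```

```text
w1 ('brass', [382, 117], [34, 35, 722], 'grey', [([399.1, 131.1], [38, 37, 231]), ([401.9, 128.2], [15, 15, 163])])
side ('brass', [289, 251], [1, 2, 2], 'grey', [([287.3, 251.3], [2, 6, 9])])
wrist ('brass', [309, 160], [30, 33, 618], 'grey', [([323.6, 176.1], [34, 37, 230]), ([323.8, 179.7], [13, 14, 137])])
scene ('brass', [268, 221], [12, 11, 77], 'grey', [([273.6, 225.5], [16, 15, 106])])
(array([551.7, 199.5,  81.4]), [[0.0, -1.2], [-0.5, -0.0]])
```

```bash
python3 - <<'E'
from tri import *
ds=np.load("d6.npy",allow_pickle=True).item();w1=np.load("w1.npy",allow_pickle=True).item()
A=(w1,(401.9,128.2));B=(ds["wrist"],(323.8,179.7));S=(ds["side"],(298.2,247.6))
print(tri([A,B]),tri([B,S]),tri([A,B,S]))
s=sense();tp=s['tool_pos'];R=Rn.from_euler("xyz",s['tcp_rot'],degrees=True).as_matrix();print(tp,s['tcp_rot'])
for L in([A,B],[A,B,S]):
    C=tri(L)[0]; print("ball in tool frame",R.T@(C-tp))
print("z along ray check, ball for depths:")
o,r=ray(*B)
for z in(79,81.5,84):
    p=o+r*(z-o[2])/r[2];print(p,R.T@(p-tp))
E
```

```text
(array([553.2, 199.8,  78.9]), [[-0.0, -0.0], [0.0, 0.0]]) (array([550.6, 199.9,  82.1]), [[0.1, -0.1], [-0.0, -0.0]]) (array([551.8, 199.4,  81. ]), [[0.3, -1.5], [-0.4, 0.2], [-0.6, 0.1]])
[512.3736531  201.07953407 187.1478251 ] [-179.94751589   25.21678243  178.42287791]
ball in tool frame [ 9.16481135e+00 -4.97577004e-02  1.15334397e+02]
ball in tool frame [  9.52626186  -0.49041968 112.84337934]
z along ray check, ball for depths:
[553.11117811 199.77778592  79.        ] [ 9.20198072e+00 -7.45252436e-02  1.15206382e+02]
[551.17836862 199.84563086  81.5       ] [ 9.88651406e+00 -6.27283219e-02  1.12120669e+02]
[549.24555913 199.91347579  84.        ] [ 1.05710474e+01 -5.09314002e-02  1.09034955e+02]
```

View pics/w7.png

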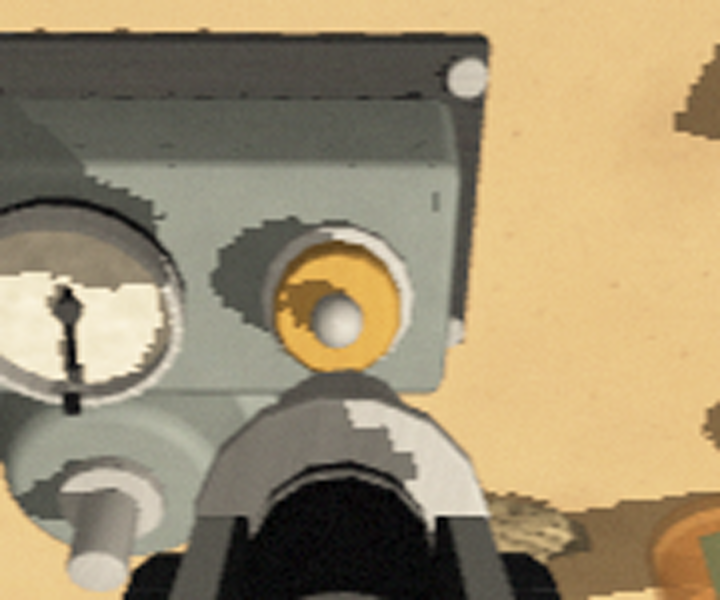

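The wrist view shows the ball at (338,320) in crop pixels, laterally in line with the socket, whose nearest rim is at (340,371). I'll check where the rim should project.

```bash
python3 - <<'E'
from tri import *
ds=np.load("d6.npy",allow_pickle=True).item();d=ds["wrist"]
import time
P=[];s=sense();tp=s['tool_pos'];print(tp)
tp=np.mean([[512.37,201.08,187.15],[513.16,202.09,188.14],[513.2,202.1,188.1],tp],axis=0)
R=Rn.from_euler("xyz",s['tcp_rot'],degrees=True).as_matrix()
# camera in tool frame (rigid) from w1 & d6
w1=np.load("w1.npy",allow_pickle=True).item()
P=np.array(d["pose"]);print("cam in tool",R.T@(P[:3,3]-tp), R.T@P[:3,:3])
for x,z in((14,59),(14,57),(14,61),(22,19),(22,13)): print(x,z,proj(d,tp+R@[x,0,z]))
print("observed rim row",100+371/4,"flange top row",100+397/4)
print(np.round(R,4))
E
```

```text
[512.3736531  201.07953407 187.1478251 ]
cam in tool [  66.90528285    0.39180537 -142.1136002 ] [[ 7.10559595e-04  9.63915368e-01  2.66207925e-01]
 [ 9.99999740e-01 -6.52552489e-04 -3.06354660e-04]
 [-1.21585321e-04  2.66208074e-01 -9.63915581e-01]]
14 59 [324.32707564 190.94037126]
14 57 [324.32152564 191.6527181 ]
14 61 [324.33252368 190.24111155]
22 19 [324.19214001 195.14705201]
22 13 [324.16606399 198.02427295]
observed rim row 192.75 flange top row 199.25
[[-9.044e-01  2.790e-02  4.259e-01]
 [ 2.490e-02  9.996e-01 -1.260e-02]
 [-4.260e-01 -8.000e-04 -9.047e-01]]
```

>>> send_rows(steps=[[[-0.3,0.01,-0.15],[0,0,0]],[[-0.1,0,-0.58],[0,0,0]],[[0.1,-0.01,-1],[0,0,0]],[[0.23,-0.01,-1.29],[0,0,0]],[[0.23,-0.01,-1.29],[0,0,0]],[[0.23,-0.01,-1.29],[0,0,0]]])

```text
time: 12.75
tool_pos: [519.5, 200.8, 148.6]
tcp_rot: [-180.0, 25.2, 178.4]
ft_force: [0.5, 0.3, -2.0]
finger_gap: 24.1
grip_force: 79.4
```

```bash
python3 - <<'E'
from tri import *
s=sense();tp=s['tool_pos'];print(s['time'],tp,s['tcp_rot'],s['ft_force'],s['finger_gap'])
R=Rn.from_euler("xyz",s['tcp_rot'],degrees=True).as_matrix()
ds={c:snapshot(c) for c in("side","scene","wrist")};np.save("d8.npy",ds,allow_pickle=True)
for c,D in ds.items():
  for l in("coupler_mouth","nipple_tip"):
    print(c,l,[(np.round(np.array(r["at"])*[640,400],1),round(r["confidence"],2)) for r in finder.pinpoint(l,c)[:2]])
  print(c,"pred mouth",proj(D,tp+R@[0,0,59]),"tip",proj(D,tp+R@[0,0,69.5]),"ballC",proj(D,(551.8,199.5,81)))
d=ds["side"]
# socket silhouette axis & ball: print side gray rows near ball
g=cv2.cvtColor(np.ascontiguousarray(d["img"]),cv2.COLOR_RGB2GRAY);h=cv2.cvtColor(np.ascontiguousarray(d["img"]),cv2.COLOR_RGB2HSV)
print("cols 284..320");
for r in range(232,258): print(r,' '.join(f"{h[r,c,1]:3d}" for c in range(284,320)))
w=ds["wrist"];print(ball(w,(324,190),26))
E
```

```text
12.75 [519.48561218 200.76820144 148.63511875] [-179.95133833   25.22401114  178.41121186] [ 0.50207801  0.34426744 -2.02393295] 24.110421716187297
side coupler_mouth [(array([302.1, 241.8]), 0.84)]
side nipple_tip [(array([312.4, 229.5]), 0.56), (array([298.5, 244.6]), 0.55)]
side pred mouth [300.95472847 243.48758527] tip [298.87123055 246.39748405] ballC [297.62567154 247.7204415 ]
scene coupler_mouth [(array([276.8, 217.8]), 0.73)]
scene nipple_tip [(array([276.7, 222.2]), 0.57)]
scene pred mouth [276.07276489 219.19222722] tip [275.17251902 221.58081555] ballC [274.69619524 222.63218474]
wrist coupler_mouth [(array([326.3, 211. ]), 0.92), (array([163.8, 217. ]), 0.7)]
wrist nipple_tip [(array([326.2, 204.9]), 0.87)]
wrist pred mouth [324.63211177 208.90531698] tip [324.64828691 204.60982717] ballC [324.26569428 203.04628535]
cols 284..320
232  50  51  53  53  52  53  51  51  42  25  24  43  54  50  50  54  51  37  31  29  28  28  29  28  28  24  30  26  25  23  17  15  11   7   7  15
233  48  47  47  50  51  50  48  55  52  49  51  52  55  47  53  54  49  33  26  29  30  28  30 
[... 2983 characters left out ...]
  22  69  97 100  96  97  96
254  28  30  28  34  76 134 151 149 146 145 144 145 147 145 145 146 148 144  86  22  19  20  23  19  19  22  24  21  22  25  77  98  98  96  96  97
255  30  29  28  27  45 113 149 148 147 146 145 145 145 145 147 149 147 113  45  20  21  20  22  22  21  19  24  23  22  25  80  99  96  96  96  94
256  28  30  27  27  36  77 128 149 150 148 146 146 145 147 151 147 113  52  20  19  19  20  20  23  19  20  24  24  19  25  79  99  95  94  95  96
257  28  28  29  25  27  41  78 120 144 151 148 149 149 150 148 111  58  25  20  23  21  20  22  21  22  25  23  21  19  28  83  98  96  96  94  94
('brass', [307, 179], [36, 22, 411], 'grey', [([324.7, 193.6], [40, 26, 420])])
```

>>> send_rows(steps=[[[0.07,0,-0.15],[0,0,0]],[[0.14,0,-0.3],[0,0,0]],[[0.21,-0.01,-0.45],[0,0,0]],[[0.28,-0.01,-0.6],[0,0,0]],[[0.28,-0.01,-0.6],[0,0,0]]], squeeze=100)

```text
time: 13.82
tool_pos: [527.4, 200.3, 129.7]
tcp_rot: [-179.9, 25.2, 178.4]
ft_force: [-0.3, 0.9, -1.3]
finger_gap: 24.3
grip_force: 98.0
```

>>> send_rows(steps=[[[0.03,0,-0.06],[0,0,0]],[[0.06,0,-0.12],[0,0,0]],[[0.09,0,-0.18],[0,0,0]],[[0.11,0,-0.24],[0,0,0]],[[0.11,0,-0.24],[0,0,0]]])

```text
time: 14.45
tool_pos: [531.3, 200.6, 124.1]
tcp_rot: [-180.0, 25.3, 178.4]
ft_force: [-6.1, -0.8, 5.9]
finger_gap: 24.2
grip_force: 98.2
```

>>> send_rows(steps=[[[0.03,0,-0.06],[0,0,0]],[[0.06,0,-0.12],[0,0,0]],[[0.08,0,-0.18],[0,0,0]],[[0.08,0,-0.18],[0,0,0]]])

```text
time: 14.95
tool_pos: [533.7, 200.5, 118.2]
tcp_rot: [-180.0, 25.3, 178.4]
ft_force: [-1.2, -0.4, 2.6]
finger_gap: 24.0
grip_force: 98.1
```

>>> send_rows(steps=[[[0.02,0,-0.04],[0,0,0]],[[0.04,0,-0.09],[0,0,0]],[[0.04,0,-0.09],[0,0,0]]])

```text
time: 15.32
tool_pos: [535.1, 200.8, 118.1]
tcp_rot: [-180.0, 25.3, 178.4]
ft_force: [-25.4, -6.3, 29.6]
finger_gap: 23.9
grip_force: 102.0
```

>>> send_rows(steps=[[[-0.02,-0.015,0.01],[0,0,0]],[[-0.03,-0.015,0.015],[0,0,0]],[[-0.03,-0.015,0.015],[0,0,0]]])

```text
time: 15.7
tool_pos: [534.4, 200.6, 117.9]
tcp_rot: [180.0, 25.3, 178.4]
ft_force: [-15.5, -2.4, 18.8]
finger_gap: 23.9
grip_force: 99.9
```

```bash
python3 - <<'E'
from tri import *
s=sense();tp=s['tool_pos'];print(s['time'],tp,s['tcp_rot'],s['ft_force'],s['wrist_torque'],s['finger_gap'])
R=Rn.from_euler("xyz",s['tcp_rot'],degrees=True).as_matrix();print("force in tool",R.T@(s['ft_force']-[0,.6,-1.8]), "mouth-T along z", R.T@(tp+R@[0,0,59]-[549.2,199.6,86.4]))
S=snapshot("side");np.save("d9.npy",S,allow_pickle=True)
for l in("coupler_mouth","coupler_center"):print([(np.array(r["at"])*[640,400],r["confidence"]) for r in finder.pinpoint(l,"side")[:1]])
print(proj(S,tp+R@[0,0,59]),proj(S,tp+R@[0,0,10]))
# coupler axis in wrist: flange/rim check of in-grip tilt
w=snapshot("wrist");np.save("d9w.npy",w,allow_pickle=True)
g=cv2.cvtColor(np.ascontiguousarray(w["img"]),cv2.COLOR_RGB2GRAY);print(g[170:215,324].tolist())
d6=np.load("d6.npy",allow_pickle=True).item()["wrist"];g=cv2.cvtColor(np.ascontiguousarray(d6["img"]),cv2.COLOR_RGB2GRAY);print(g[170:235,324].tolist())
g=cv2.cvtColor(np.ascontiguousarray(w["img"]),cv2.COLOR_RGB2GRAY);print(g[215:235,324].tolist())
E
```

```text
15.7 [534.44958006 200.60822875 117.90720658] [179.98672988  25.34638449 178.39731553] [-15.48785389  -2.35781208  18.756669  ] [-0.59705262  1.31636772 -0.37209297] 23.853050112916385
force in tool [  5.11660101  -3.38399699 -25.17077411] mouth-T along z [-0.13714958  0.60334714 24.2018299 ]
[(array([298.624, 252.2  ]), 0.86)]
[(array([304.512, 242.8  ]), 0.91)]
[294.03061465 252.84143311] [303.73906383 239.33643884]
[171, 171, 171, 170, 169, 171, 171, 171, 170, 171, 174, 168, 91, 98, 145, 223, 225, 221, 101, 90, 106, 99, 89, 91, 94, 95, 93, 90, 98, 137, 193, 192, 131, 128, 130, 130, 129, 130, 132, 130, 130, 128, 126, 130, 123]
[182, 179, 105, 88, 95, 134, 157, 175, 189, 203, 217, 216, 216, 212, 209, 195, 180, 172, 182, 181, 181, 180, 135, 81, 85, 84, 85, 83, 88, 96, 129, 125, 122, 123, 124, 124, 121, 120, 121, 120, 121, 122, 118, 119, 118, 84, 8, 61, 100, 61, 10, 11, 14, 6, 13, 5, 16, 10, 15, 6, 8, 10, 14, 11, 16]
[63, 16, 90, 116, 51, 12, 10, 17, 8, 12, 15, 12, 13, 12, 15, 13, 10, 14, 9, 15]
```

```bash
python3 - <<'E'
from bench import order
print(order.hand_in())
E
```

```text
the job is handed in; nothing more can be done
None
```

I handed the job in with the pointer on the mark and the coupler still gripped and pressed about 25 N onto the nipple; the resistance dropped and then hit a firm stop, so I take the sleeve to be home, but the hand-in returned no verdict.

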